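Re-index the mitre fence by one hole

TASK

The mitre jig's fence has to be set one hole closer to the dark wooden stop block that stands beside the jig. Hook your fingertips under the pull ring, lift the spring index pin, gently swing the fence by its ring exactly one hole towards the stop block, and let the pin spring fully home in that hole. Never swing it the wrong way or past that hole, and leave everything else on the table where it stands.

Things in the scene. Friction and masses are not known exactly. Their poses are not given: they have to be found in the camera images.
- jig: the fixed mitre jig: plywood base board 270 x 250 mm, 18 mm thick, carrying a dark steel arc (top 34 mm above the table) with five holes 150 mm from the pivot. Origin on the table directly under the fence's pivot; z up; the fence and its ring reach from the origin towards -x, roughly towards the robot
- fence (a joint): angle of the swinging fence, rad: 0 in the middle hole, where it starts; positive when its ring end has swung to the jig's +y side. Holes at -0.52, -0.26, 0, 0.26, 0.52 (one hole = 0.26 rad = 39 mm of arc). It swings about the jig's origin with slight friction (about 1 N at the ring), stays where it is left, and has about 0.01 rad of play while the pin is in a hole
- pin (a joint): height of the spring index pin above its home, in m: 0 fully home in a hole, 0.012 when its tip rests on the steel between holes (it must be above this to swing free), 0.020 at the upper stop. A spring presses it down with about 5 N at home and 9 N at the top; it moves straight up and down, with the ring
- ring (a point): centre of the pull ring's opening: a steel oval of 6 mm round wire on top of the pin, opening 54 mm wide (sideways) and 46 mm high, leaning 50 degrees from upright, top towards the pivot, so fingers pointing down, tilted 35 to 45 degrees towards the pivot, pass through. x points level from the ring to the pivot, y sideways, z up. Pin home: centre 102 mm above the table, 130 mm from the pivot axis
- ring_top (a point): centre of the wire at the ring's highest point, the part to lift from below: 118 mm above the table with the pin home; the ring's lowest point, on the pin, is at 85 mm. Fingertips may reach up to 40 mm through the ring: the space behind it is free down to 62 mm above the table
- housing (a point): top centre of the steel pin housing, 28 mm across, 75 mm above the table and 150 mm from the pivot, on the fence: an aluminium bar 34 mm wide, its top 46 mm above the table, from the pivot to just past the housing, with a low wooden rail on it (top 60 mm above the table, ending 88 mm from the pivot)
- stop_top (a point): centre of the top of the stop block: dark wood, 90 x 40 mm, 50 mm tall, fixed to the table on one side of the jig, either its +y or its -y side. Its side tells which way to swing
- jar: lidded glass jar, 58 mm across, 75 mm tall, beside the jig. A bystander, loose; origin at the centre of its underside
- tumbler: empty glass tumbler, 64 mm across, 85 mm tall, beside the jig. A bystander, loose; origin at the centre of its underside
- mill: turned dark wood mill, 50 mm across, 145 mm tall, beside the jig. A bystander, loose; origin at the centre of its underside
- bowl: wooden bowl, 130 mm across, 50 mm tall. A bystander, loose; origin at the centre of its underside
- coasters: pair of round wooden coasters, 92 mm across, 20 mm tall together. A bystander, loose; origin at the centre of its underside
- brush: wooden hand brush lying flat. A bystander, loose; origin at the centre of its underside
- spoon: wooden spoon lying flat. A bystander, loose; origin at the centre of its underside
There are look-alikes about, which are no part of the job. Leave any green or yellow look-alike of the part that bears stop_top alone.

How it is judged:
By the outcome, as a careful person would: the job done as asked, in the order asked, and still so for the second after the job is handed in, with the robot touching nothing.
It also fails if it takes over 48 s, if anything falls off the work surface, if the arm or the gripper's body presses on something with over 40 N, if the wrist force passes 120 N, or if a joint passes its speed limit or range.

ROBOT

A 7-joint arm with a two-finger parallel gripper is mounted at the origin on the work surface. World frame = base frame: x ahead of the robot, y to its left, z up, the work surface at z = 0. Lengths are in m, angles in rad, forces in N, time in s.
With the tool pointing down it reaches from about 0.4 to 0.85 m from the base axis. Payload 10.4 kg.
Tool frame: the origin (TCP) lies between the finger pads; the fingertips stand 14 mm ahead of it and the grasp point (between the pads) lies 5 mm behind it; z points along the fingers, y is the direction in which the jaws open and shut (so a half turn about z gives the same grasp; the last joint's range is limited). The gripper opens to 87 mm and grips with 3 to 60 N. Pads are 19 mm wide; open, the fingers measure 117 mm over their backs; the gripper's body (75 mm by 190 mm) begins 51 mm behind the grasp point.
Start: joints at [1.126, 0.332, -0.065, 1.46, 0.022, 1.35, -0.088], TCP at [0.256, -0.57, 0.237] pointing down, gripper open.
Joint ranges: [-2.6, 2.6], [-0.5, 2.12], [-1.47, 1.34], [0.16, 2.42], [-1.27, 4.41], [0.06, 2.06], [-2.6, 2.6]. Speed limits (rad/s): [2.22, 2.22, 2.79, 2.79, 3.14, 3.14, 3.14].

INTERFACE

Orientations are given as a unit quaternion [x, y, z, w].
In Python, from bench import readout, camera, calibration, order gives the robot as it stands.
- The arm moves only by the tool apply_moves, never from a script. Its argument "deltas" is a list of rows, each an object with "translation": the shift along the world's x, y, z in m, a list of three; "turn": the turn, a rotation vector about the world's x, y, z in rad, a list of three; "hand": the finger opening in m, from 0 to 0.087. A call has 1 to 5 rows; each row shifts and turns the pose as measured when the row begins; what a row does not reach is not made up. A row lasts 1/10 s, in which the tool goes at most 50 mm and 8.59 degrees, less where a joint would pass 70% of its speed; a pose out of reach is approached as far as the arm can. A call with a gripper value outside its range is refused whole. The fingers move at their own pace and stop on an object; "newtons" is the grip in N (left out, the last holds). Time passes only in rows, so rows that do not move let the fingers close. It gives the time, the measured TCP pose, the force and the opening at its end, in the units of the state.
- readout.read_state(): the state, without advancing time (a new reading comes with each control period).
- camera(name): name is "scene" or "top" or "wrist"; returns the picture (384x512x3 uint8, red, green, blue); there is no depth.
- calibration(name): a dict with "fx", "fy", "cx", "cy" (pixels), "extrinsics" (4x4, takes a point from world to camera coordinates). Camera axes: x right, y down, z forward; pixel columns grow to the right and rows downward; lengths in m; the calibration is good to about 2 mm. A picture is of the moment at which its call begins: read the wrist's pose just before it. calibration takes no time and is no camera call; for the wrist camera it gives the pose at the moment of the call.
- order.close_job(): hands the job in, once; it reports no verdict.
The state is a dict: "time": time; "joint_positions": joint angles; "joint_vel": joint speeds; "joint_torque": joint torques, N m; "ee_pos": TCP position; "eef_rot": TCP orientation; "ft_force": force on the tool from outside, world axes, zero at the start; "torque": the same for the moment, N m; "width": finger opening in m.
Only numpy, scipy, OpenCV 4.12 (cv2) and the standard library are available. Lean on these libraries where they do the work, as an engineer would, in place of code of your own. Each camera call takes 0.05 s, during which the arm holds its last target. There are 200 camera calls.

## Working session

There is one attempt and no reset: what is moved stays moved. The work goes in short steps, Python scripts to look and compute and a tool call to move; the robot and the scene stay as the last step left them, time stands still between calls to the robot, and variables do not carry over. Pictures are saved under pics/ and viewed, about 8 in all and at most 12, crops included, and the job is handed in when it is done.

Besides the shell and the picture viewer there is one more tool, called after "Emit:" as name(argument=value, ...), one argument or row to a line, values as JSON. apply_moves: Moves the arm, as the interface text tells. Its arguments: {"type":"object","properties":{"deltas":{"type":"array","items":{"type":"object","properties":{"translation":{"type":"array","items":{"type":"number"}},"turn":{"type":"array","items":{"type":"number"}},"hand":{"type":"number"}}}},"newtons":{"type":"number"}},"required":["deltas"]}

```bash
mkdir -p pics; python3 - <<'E'
from bench import readout,camera,calibration
import cv2,numpy as np
for n in("scene","top"):
    cv2.imwrite(f"pics/{n}0.png",cv2.resize(camera(n)[:,:,::-1],(800,600),interpolation=cv2.INTER_CUBIC))
    c=calibration(n);print(n,c["fx"],c["fy"],c["cx"],c["cy"],np.round(c["extrinsics"],4).tolist())
s=readout.read_state();print(s)
E
```

```text
scene 367.14430272907055 367.14430272907055 257.9952281931616 191.3076711092683 [[-0.3893, 0.9211, -0.003, 0.2145], [0.6149, 0.2575, -0.7454, -0.254], [-0.6858, -0.2921, -0.6666, 1.7585], [0.0, 0.0, 0.0, 1.0]]
top 489.25532824413136 489.25532824413136 257.957735356489 187.8464024446489 [[-0.0998, -0.995, -0.0046, 0.0412], [-0.973, 0.0985, -0.2087, 0.5738], [0.2081, -0.0164, -0.978, 1.3552], [0.0, 0.0, 0.0, 1.0]]
{'time': 0.1, 'joint_positions': array([ 1.12636816,  0.33281581, -0.06469473,  1.46082257,  0.02160607,
        1.34988617, -0.08850749]), 'joint_vel': array([-0.00136205, -0.00149216, -0.00152836, -0.00151029,  0.00023952,
        0.00089793,  0.00113639]), 'joint_torque': array([ 2.07558100e-03, -6.24543142e+01,  2.50216783e-02, -3.90715313e+01,
       -6.14133873e-02,  3.65999225e-02, -1.38591730e-05]), 'ee_pos': array([ 0.25576041, -0.56993408,  0.23584561]), 'eef_rot': array([ 9.77839001e-01,  2.09357366e-01, -1.59320536e-04, -5.97276644e-04]), 'ft_force': array([-0.01701849, -0.26012155,  0.06004294]), 'torque': array([-0.00192752, -0.00485266, -0.05367877]), 'width': 0.08707607298351712}
```

View pics/scene0.png

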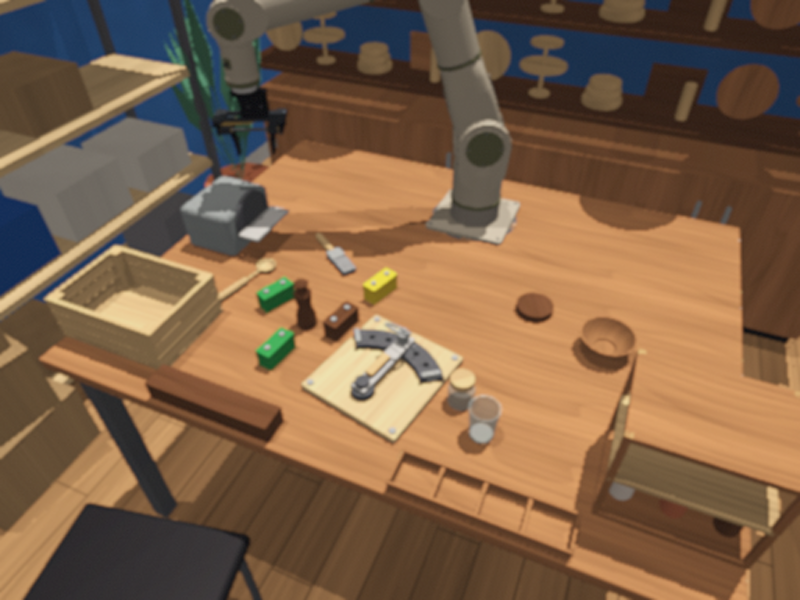

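View pics/top0.png

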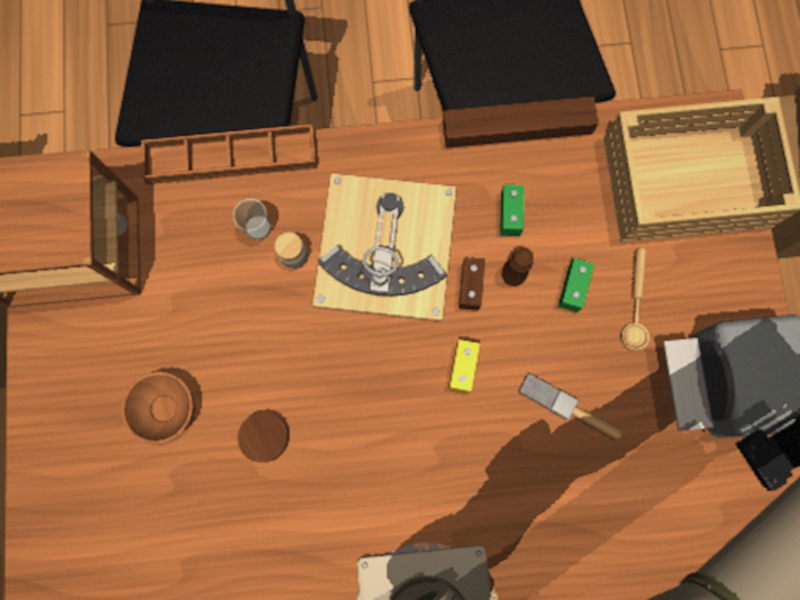

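The dark wood block with two studs is at top (472,283) and scene (341,320). The look-alikes are green at top (513,210) and (577,284), and yellow at (464,365). The mill (517,266) is round. Only the brown block fits, and it stands on the right of the jig in the top view, which is world -y. I'll confirm that in a crop and measure.

```bash
cat > h.py <<'E'
import numpy as np,cv2
from bench import calibration
def ray(n,u,v,z,c=None):
    c=c or calibration(n);T=np.array(c["extrinsics"]);R,t=T[:3,:3],T[:3,3]
    o=-R.T@t;d=R.T@np.array([(u-c["cx"])/c["fx"],(v-c["cy"])/c["fy"],1]);return o+d*(z-o[2])/d[2]
def proj(n,p,c=None):
    c=c or calibration(n);T=np.array(c["extrinsics"]);q=T[:3,:3]@p+T[:3,3]
    return np.array([c["fx"]*q[0]/q[2]+c["cx"],c["fy"]*q[1]/q[2]+c["cy"]])
E
python3 - <<'E'
from h import *
k=512/800
P={}
for nm,u,v,z in [("c1",331,175,.018),("c2",456,186,.018),("c3",442,319,.018),("c4",314,306,.018),("s1",336,181,.018),("s2",449,191,.018),("s3",436,312,.018),("s4",320,300,.018),("pivot",390,200,.055),("stop",473,272,.05),("mill",519,257,.14),("jar",290,245,.075),("tum",250,215,.085)]:
    P[nm]=ray("top",u*k,v*k,z);print(nm,P[nm].round(3))
im=cv2.imread("pics/top0.png")[160:340,220:560]
from bench import camera
im=camera("top")[100:215,145:345,::-1]
cv2.imwrite("pics/crop.png",cv2.resize(im,(800,460),interpolation=cv2.INTER_CUBIC))
E
```

```text
c1 [0.837 0.1   0.018]
c2 [ 0.789 -0.142  0.018]
c3 [ 0.528 -0.086  0.018]
c4 [0.577 0.154 0.018]
s1 [0.823 0.092 0.018]
s2 [ 0.78  -0.128  0.018]
s3 [ 0.542 -0.076  0.018]
s4 [0.588 0.142 0.018]
pivot [ 0.76  -0.01   0.055]
stop [ 0.605 -0.151  0.05 ]
mill [ 0.603 -0.225  0.14 ]
jar [0.685 0.184 0.075]
tum [0.747 0.252 0.085]
```

View pics/crop.png

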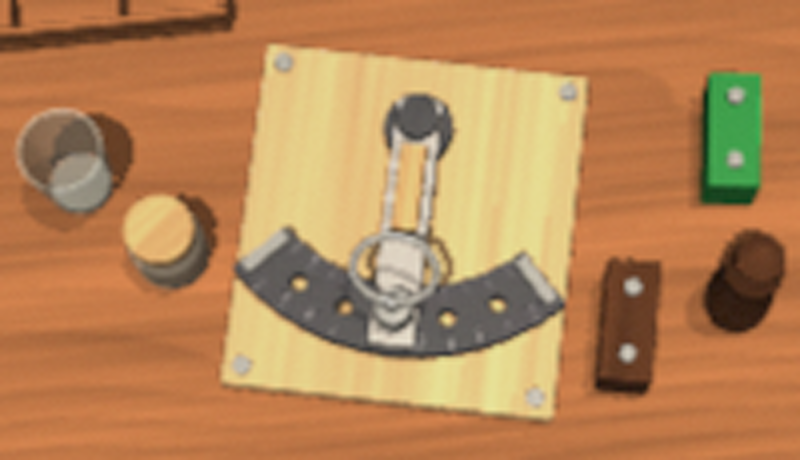

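The crop confirms the brown wooden block at crop (628,325), on the world -y side. I'll fit the jig pose from the holes and the ring.

```bash
python3 - <<'E'
from h import *
from scipy.optimize import least_squares
from scipy.spatial.transform import Rotation as R
obs=[]
for a,x,y in [(.52,299,282),(.26,345,307),(-.26,447,318),(-.52,498,304)]:
    obs.append(((-.15*np.cos(a),.15*np.sin(a),.034),x,y))
obs+=[((-.130+.0,.030,.102),353,270),((-.13,-.030,.102),438,269),((-.130+.020,0,.118),397,233)]
c=calibration("top")
def f(p):
    r=[]
    for q,x,y in obs:
        w=R.from_euler('z',p[2]).apply(q)+[p[0],p[1],0]
        r+=list(proj("top",w,c)-[145+x/4,100+y/4])
    return r
s=least_squares(f,[.76,-.01,-.2]);print(s.x,np.round(s.fun,1))
p=s.x;np.save("jig.npy",p)
for n,q in [("ring",(-.13,0,.102)),("rtop",(-.11,0,.118)),("end",(-.13*np.cos(.26),-.13*np.sin(.26),.102)),]:
    print(n,(R.from_euler('z',p[2]).apply(q)+[p[0],p[1],0]).round(4))
# tool orientation: z down tilted 40deg toward pivot; y sideways
def tool(yaw,t=np.radians(40)):
    x=np.array([np.cos(yaw),np.sin(yaw),0]);Z=x*np.sin(t)-np.array([0,0,np.cos(t)])
    return Z,x
from bench import readout
st=readout.read_state();cur=R.from_quat(st["eef_rot"])
for yaw in (p[2],):
    Z,x=tool(yaw)
    for sy in (1,-1):
      Y=sy*np.cross([0,0,1],x);T=R.from_matrix(np.c_[np.cross(Y,Z),Y,Z])
      print(sy,"rotvec",(T*cur.inv()).as_rotvec().round(3),"Z",Z.round(3))
      Xo=np.cross([0,0,1],x)
E
```

```text
[ 0.75695649 -0.00745864 -0.19779671] [-0.1  0.2 -0.1 -0.1  0.2 -0.4  0.1 -0.5  0.  -1.2 -0.2  1.1  0.1  0.8]
ring [0.6295 0.0181 0.102 ]
rtop [0.6491 0.0142 0.118 ]
end [ 0.6272 -0.0155  0.102 ]
1 rotvec [-0.908 -0.103  2.392] Z [ 0.63  -0.126 -0.766]
-1 rotvec [ 0.078 -0.705 -0.594] Z [ 0.63  -0.126 -0.766]
```

Emit:
apply_moves(
  deltas=[
    {"translation": [0,0,0.045],"turn": [0,0,0],"hand": 0.01},
    {"translation": [0,0,0.045],"turn": [0,0,0],"hand": 0.01},
    {"translation": [0.01,0.03,0.03],"turn": [0.01,-0.088,-0.074],"hand": 0.01},
    {"translation": [0.02,0.04,0.01],"turn": [0.01,-0.088,-0.074],"hand": 0.01},
    {"translation": [0.02,0.04,0],"turn": [0.01,-0.088,-0.074],"hand": 0.01},
  ],
  newtons=20,
)

```text
time: 0.65
ee_pos: [0.3055, -0.4588, 0.3654]
eef_rot: [0.986, 0.095, 0.135, 0.008]
ft_force: [-0.4, -0.6, 0.1]
width: 0.055
```

Emit:
apply_moves(
  deltas=[
    {"translation": [0.022,0.042,0],"turn": [0.01,-0.088,-0.074],"hand": 0.01},
    {"translation": [0.022,0.042,0],"turn": [0.01,-0.088,-0.074],"hand": 0.01},
    {"translation": [0.022,0.042,0],"turn": [0.01,-0.088,-0.074],"hand": 0.01},
    {"translation": [0.022,0.042,0],"turn": [0.01,-0.088,-0.074],"hand": 0.01},
    {"translation": [0.022,0.042,0],"turn": [0.01,-0.088,-0.074],"hand": 0.01},
  ],
)

```text
time: 1.15
ee_pos: [0.4176, -0.2426, 0.3662]
eef_rot: [0.929, -0.105, 0.353, 0.03]
ft_force: [1.5, 1.5, 1.0]
width: 0.0157
```

Emit:
apply_moves(
  deltas=[
    {"translation": [0.022,0.042,0],"turn": [0,0,0],"hand": 0.01},
    {"translation": [0.022,0.042,0],"turn": [0,0,0],"hand": 0.01},
    {"translation": [0.022,0.042,0],"turn": [0,0,0],"hand": 0.01},
    {"translation": [0.022,0.042,0],"turn": [0,0,0],"hand": 0.01},
    {"translation": [0.022,0.042,0],"turn": [0,0,0],"hand": 0.01},
  ],
)

```text
time: 1.65
ee_pos: [0.5045, -0.0775, 0.3632]
eef_rot: [0.932, -0.106, 0.347, 0.029]
ft_force: [0.2, 0.1, 1.0]
width: 0.0098
```

```bash
cat >> h.py <<'E'
from scipy.spatial.transform import Rotation as R
from bench import readout
J=np.load("jig.npy")
def rel(fence,u,d,pin=0,side=0,tilt=40):
    """delta to put tips d through ring, u in-plane up, fence angle (neg = towards -y)"""
    s=readout.read_state();yaw=J[2]-fence;t=np.radians(tilt)
    x=np.array([np.cos(yaw),np.sin(yaw),0]);y=np.cross([0,0,1],x)
    Z=x*np.sin(t)-np.array([0,0,np.cos(t)]);up=x*np.cos(t)+np.array([0,0,np.sin(t)])
    P=np.array([J[0],J[1],.102+pin])-.13*x+side*y+up*u+Z*(d-.014)
    Y=-y;T=R.from_matrix(np.c_[np.cross(Y,Z),Y,Z])
    print("t",round(s["time"],2),"goal",P.round(4),"delta",(P-s["ee_pos"]).round(4),"turn",(T*R.from_quat(s["eef_rot"]).inv()).as_rotvec().round(3),"F",np.round(s["ft_force"],1),"w",round(s["width"],4))
    d=s["ee_pos"]-np.array([J[0],J[1],0]);print("tcp azim from start", round(float(np.arctan2(-d[1],-d[0])-J[2]),3),"z",round(float(s["ee_pos"][2]),4))
E
python3 -c "
from h import *
rel(0,.005,-.086);print(readout.read_state()['joint_positions'].round(2))"
```

```text
t 1.65 goal [0.5702 0.03   0.1818] delta [ 0.0658  0.1074 -0.1814] turn [-0.016  0.016  0.021] F [0.2 0.1 1. ] w 0.0098
tcp azim from start 0.468 z 0.3632
[ 0.61 -0.48 -0.44  2.1  -0.23  0.78 -1.55]
```

Emit:
apply_moves(
  deltas=[
    {"translation": [0.02,0.03,-0.025],"turn": [-0.016,0.016,0.021],"hand": 0.01},
    {"translation": [0.02,0.035,-0.03],"turn": [0,0,0],"hand": 0.01},
    {"translation": [0.015,0.03,-0.035],"turn": [0,0,0],"hand": 0.01},
    {"translation": [0.01,0.01,-0.045],"turn": [0,0,0],"hand": 0.01},
    {"translation": [0,0,-0.03],"turn": [0,0,0],"hand": 0.01},
  ],
)

```text
time: 2.15
ee_pos: [0.5736, 0.0433, 0.2019]
eef_rot: [0.934, -0.084, 0.347, 0.029]
ft_force: [0.7, -1.3, -0.3]
width: 0.0101
```

```bash
python3 -c "
from h import *
from bench import camera
rel(0,.005,-.086);print(readout.read_state()['joint_positions'].round(2))
a=camera('wrist');cv2.imwrite('pics/w1.png',cv2.resize(a[:,:,::-1],(640,480)))
s=camera('scene')[180:300,180:310,::-1];cv2.imwrite('pics/s1.png',cv2.resize(s,(650,600),interpolation=cv2.INTER_CUBIC))
c=calibration('wrist');q=R.from_euler('z',J[2])
for p in [(-.13,0,.102),(-.11,0,.1187),(-.13,.03,.102),(-.13,-.03,.102)]: print((proj('wrist',q.apply(p)+[J[0],J[1],0],c)*1.25).round())"
```

```text
t 2.15 goal [0.5702 0.03   0.1818] delta [-0.0034 -0.0134 -0.0201] turn [-0.001  0.014 -0.02 ] F [ 0.7 -1.3 -0.3] w 0.0101
tcp azim from start -0.073 z 0.2019
[ 1.01 -0.23 -1.21  2.18  0.18  0.39 -2.16]
[336. 264.]
[337. 227.]
[292. 263.]
[380. 265.]
```

View pics/w1.png

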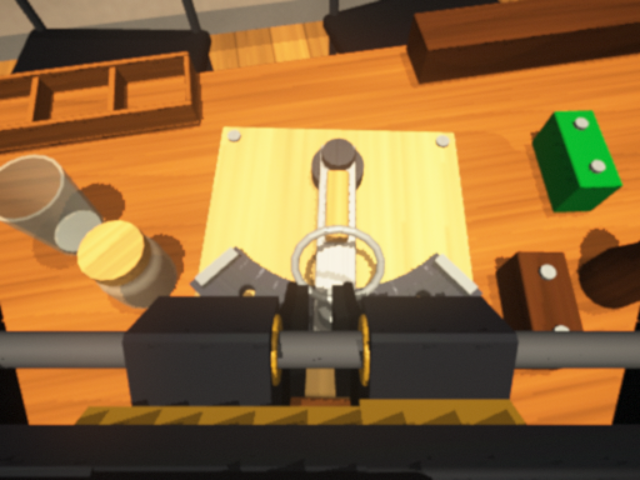

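The wrist view shows the ring at (338,265), against a predicted (336,264), so the pose is good to 1–2 mm. I'll align and approach along the finger axis.

Emit:
apply_moves(
  deltas=[
    {"translation": [-0.003,-0.013,-0.02],"turn": [0,0.014,-0.02],"hand": 0.01},
    {"translation": [0,0,0],"turn": [0,0,0],"hand": 0.01},
    {"translation": [0.016,-0.003,-0.019],"turn": [0,0,0],"hand": 0.01},
    {"translation": [0.013,-0.003,-0.016],"turn": [0,0,0],"hand": 0.01},
    {"translation": [0,0,0],"turn": [0,0,0],"hand": 0.01},
  ],
)

```text
time: 2.75
ee_pos: [0.5809, 0.0161, 0.1634]
eef_rot: [0.938, -0.095, 0.331, 0.04]
ft_force: [0.3, -0.6, -0.2]
width: 0.0095
```

```bash
python3 -c "
from h import *
rel(0,.005,.030);print(readout.read_state()['joint_positions'].round(2))"
```

```text
t 2.75 goal [0.6433 0.0153 0.093 ] delta [ 0.0624 -0.0008 -0.0704] turn [ 0.009 -0.02   0.009] F [ 0.3 -0.6 -0.2] w 0.0095
tcp azim from start 0.065 z 0.1634
[ 1.22 -0.02 -1.44  2.19  0.68  0.42 -2.56]
```

Joints 3 and 7 are near their limits because the elbow has swivelled. I'll fit a quick kinematic model from the readings and look for a better posture.

```bash
cat > k.py <<'E'
from h import *
import itertools
from scipy.optimize import least_squares
s=readout.read_state()
D=[([1.12637,.33282,-.06469,1.46082,.02161,1.34989,-.08851],[.25576,-.56993,.23585],[.977839,.209357,-.000159,-.000597]),
([.61,-.48,-.44,2.1,-.23,.78,-1.55],[.5045,-.0775,.3632],[.932,-.106,.347,.029]),
([1.01,-.23,-1.21,2.18,.18,.39,-2.16],[.5736,.0433,.2019],[.934,-.084,.347,.029]),
([1.22,-.02,-1.44,2.19,.68,.42,-2.56],[.5809,.0161,.1634],[.938,-.095,.331,.04])]
def rots(q,sg,c):
    M=R.identity();out=[]
    for i in range(7):
        M=M*R.from_euler('zyzyzyz'[i],sg[i]*q[i]+(c if i==6 else 0));out.append(M)
    return out
best=[]
for sg in itertools.product([1,-1],repeat=4):
  for s2 in itertools.product([1,-1],repeat=2):
    g=[sg[0],1,sg[1],s2[0],sg[2],s2[1],sg[3]]
    for c in (0,np.pi/2,np.pi,-np.pi/2):
        e=sum((rots(q,g,c)[6].inv()*R.from_quat(o)).magnitude() for q,p,o in D)
        best.append((e,g,c))
best.sort(key=lambda b:b[0])
if __name__=="__main__": print(best[:3])
_,SG,C=best[0]
def fk(q,p=None):
    p=L if p is None else p
    r=rots(q,SG,C)
    ez=np.array([0,0,1.]);ex=np.array([1.,0,0])
    x=np.array([0,0,p[0]])+r[2].apply([p[1],0,p[2]])+r[4].apply([p[3],0,p[4]])+r[6].apply([0,0,p[5]])+r[5].apply([p[6],0,0])
    return x,r[6]
L=least_squares(lambda p:np.concatenate([fk(q,p)[0]-x for q,x,o in D]),[.35,0,.4,0,.4,.3,0]).x
if __name__=="__main__":
    print(L.round(4),[ (fk(q)[0]-x).round(4).tolist() for q,x,o in D])
E
python3 k.py
```

```text
[(0.021259404931160814, [-1, 1, -1, 1, -1, 1, -1], 1.5707963267948966), (2.0625321601712936, [1, 1, 1, 1, 1, 1, 1], -1.5707963267948966), (2.1514844120832604, [1, 1, -1, -1, 1, -1, -1], 3.141592653589793)]
[0.3147 0.0234 0.3913 0.0436 0.498  0.2854 0.0083] [[0.0384, 0.0273, 0.0034], [0.0229, 0.0319, -0.0014], [-0.0056, 0.0108, -0.0037], [-0.0077, 0.001, 0.0017]]
```

```bash
python3 - <<'E'
from k import *
def fk2(q,p):
    r=rots(q,SG,C)
    return np.array([0,0,p[0]])+r[1].apply([0,p[7],0])+r[2].apply([p[1],0,p[2]])+r[3].apply([0,p[8],0])+r[4].apply([p[3],p[9],p[4]])+r[6].apply([0,0,p[5]])+r[5].apply([p[6],0,0])
f=lambda p:np.concatenate([np.concatenate([fk2(q,p)-x for q,x,o in D]),0.03*(p-p0)])
p0=np.array([.35,0,.4,0,.4,.3,0,0,0,0])
s=least_squares(f,p0);print(s.x.round(4),s.fun[:12].round(4))
E
```

```text
[ 0.2607  0.0318  0.4282 -0.0041  0.485   0.3163  0.0191 -0.0266 -0.0071
 -0.0119] [ 0.0006  0.0003 -0.0001 -0.0002 -0.0007 -0.      0.0009  0.0004 -0.0003
 -0.0008 -0.0004  0.0006]
```

```bash
cat >> k.py <<'E'
PL=np.array([.2607,.0318,.4282,-.0041,.485,.3163,.0191,-.0266,-.0071,-.0119])
LO=np.array([-2.6,-.5,-1.47,.16,-1.27,.06,-2.6]);HI=np.array([2.6,2.12,1.34,2.42,4.41,2.06,2.6])
def fk2(q,p=PL):
    r=rots(q,SG,C)
    return np.array([0,0,p[0]])+r[1].apply([0,p[7],0])+r[2].apply([p[1],0,p[2]])+r[3].apply([0,p[8],0])+r[4].apply([p[3],p[9],p[4]])+r[6].apply([0,0,p[5]])+r[5].apply([p[6],0,0]),r[6]
def goal(fence,u,d,pin=0,sy=-1,tilt=40,tw=0):
    yaw=J[2]-fence;t=np.radians(tilt);x=np.array([np.cos(yaw),np.sin(yaw),0]);y=np.cross([0,0,1],x)
    Z=x*np.sin(t)-np.array([0,0,np.cos(t)]);up=x*np.cos(t)+np.array([0,0,np.sin(t)])
    P=np.array([J[0],J[1],.102+pin])-.13*x+up*u+Z*(d-.014);Y=sy*y
    return P,R.from_matrix(np.c_[np.cross(Y,Z),Y,Z])
def err(q,P,T):
    x,r=fk2(q);return np.r_[x-P,.3*(r*T.inv()).as_rotvec()]
E
cat > ik.py <<'E'
from k import *
rng=np.random.default_rng(0)
for tilt in (40,36):
 for sy in (1,-1):
  for fe in (0,-.26):
   P,T=goal(fe,.005,.03,sy=sy,tilt=tilt);S=[]
   for _ in range(25):
    q0=LO+(HI-LO)*rng.random(7)
    s=least_squares(lambda q:np.r_[err(q,P,T),.002*(q-(LO+HI)/2)/(HI-LO)],q0,bounds=(LO,HI),max_nfev=60)
    if np.abs(err(s.x,P,T)).max()<3e-3:S.append((np.minimum(s.x-LO,HI-s.x).min(),s.x.round(2).tolist()))
   S.sort(reverse=True);u=[]
   for m,q in S:
    if all(np.abs(np.array(q)-w[1]).max()>.3 for w in u):u.append((round(float(m),2),q))
   print(tilt,sy,fe,u[:4])
E
timeout 300 python3 ik.py
```

```text
40 1 0 [(0.28, [0.82, 0.47, -1.14, 2.14, 1.54, 0.62, -0.03]), (0.26, [0.27, 0.23, -0.53, 2.16, 1.31, 0.39, 0.0]), (0.24, [-0.05, 0.19, -0.2, 2.18, 1.23, 0.33, 0.04]), (0.22, [-0.34, 0.18, 0.1, 2.2, 1.15, 0.28, 0.08])]
40 1 -0.26 [(0.25, [1.08, 0.47, -1.22, 2.16, 1.43, 0.36, 0.42]), (0.12, [0.73, 0.26, -0.82, 2.17, 1.04, 0.18, 0.65]), (0.07, [0.49, 0.21, -0.57, 2.17, 0.73, 0.13, 0.92]), (0.03, [1.22, 0.78, -1.44, 2.15, 1.63, 0.62, 0.42])]
40 -1 0 [(0.0, [-1.1, 0.24, 0.93, 2.23, 0.62, 0.16, -2.6])]
40 -1 -0.26 [(0.07, [0.5, 0.21, -0.58, 2.17, 0.74, 0.13, -2.24]), (0.06, [0.3, 0.18, -0.36, 2.17, 0.42, 0.12, -1.94]), (0.06, [0.01, 0.16, -0.06, 2.17, -0.06, 0.12, -1.49])]
36 1 0 [(0.33, [0.79, 0.44, -1.09, 2.09, 1.33, 0.6, 0.15]), (0.31, [0.23, 0.23, -0.48, 2.11, 1.01, 0.4, 0.3]), (0.28, [-0.19, 0.19, -0.04, 2.13, 0.84, 0.34, 0.42]), (0.19, [-1.22, 0.33, 1.13, 2.16, -0.25, 0.25, 1.39])]
36 1 -0.26 [(0.23, [0.8, 0.3, -0.9, 2.1, 0.8, 0.29, 0.92]), (0.18, [0.55, 0.23, -0.63, 2.1, 0.5, 0.24, 1.16]), (0.11, [1.15, 0.64, -1.36, 2.1, 1.36, 0.56, 0.58])]
36 -1 0 [(0.18, [-1.24, 0.34, 1.16, 2.16, -0.32, 0.26, -1.69]), (0.13, [-0.76, 0.19, 0.58, 2.16, 0.53, 0.28, -2.47])]
36 -1 -0.26 [(0.26, [0.88, 0.34, -1.0, 2.1, 0.91, 0.32, -2.31]), (0.17, [0.3, 0.2, -0.37, 2.11, 0.25, 0.23, -1.77])]
```

A half turn about the tool axis lets joint 7 sit near 0 with good margins. I'll do that, at a tilt of about 37° and a middle yaw.

Emit:
apply_moves(
  deltas=[
    {"translation": [0,0,0.02],"turn": [-0.088,0.018,0.107],"hand": 0.01},
    {"translation": [0,0,0],"turn": [-0.088,0.018,0.107],"hand": 0.01},
    {"translation": [0,0,0],"turn": [-0.088,0.018,0.107],"hand": 0.01},
    {"translation": [0,0,0],"turn": [-0.088,0.018,0.107],"hand": 0.01},
    {"translation": [0,0,0],"turn": [-0.088,0.018,0.107],"hand": 0.01},
  ],
)

```text
time: 3.25
ee_pos: [0.5818, 0.0168, 0.1809]
eef_rot: [0.918, 0.205, 0.304, 0.151]
ft_force: [0.5, 0.1, 0.9]
width: 0.01
```

```bash
cat >> k.py <<'E'
def go(fence,u,d,pin=0,yawf=None,tilt=37,side=0):
    s=readout.read_state();P,_=goal(fence,u,d,pin,1,tilt);_,T=goal(-.13 if yawf is None else yawf,u,d,pin,1,tilt)
    cur=R.from_quat(s["eef_rot"])
    Z=cur.as_matrix()[:,2]
    # keep tips (not TCP) on goal
    tip=P+goal(fence,u,d,pin,1,tilt)[1].as_matrix()[:,2]*.014;P=tip-T.as_matrix()[:,2]*.014
    rv=(T*cur.inv()).as_rotvec()
    print("t",round(s["time"],2),"delta",(P-s["ee_pos"]).round(4),"turn",rv.round(3),round(float(np.linalg.norm(rv)),3),"Z",Z.round(3),"F",np.round(s["ft_force"],1),"q",s["joint_positions"].round(2))
E
python3 -c "
from k import *
go(0,.005,-.08)"
```

```text
t 3.25 delta [-0.004   0.0105 -0.0008] turn [-1.555  0.264  2.063] 2.597 Z [ 0.621 -0.153 -0.769] F [0.5 0.1 0.9] q [ 1.05 -0.09 -1.27  2.17  0.56  0.43 -1.83]
```

Emit:
apply_moves(
  deltas=[
    {"translation": [0,0,0],"turn": [-0.087,0.015,0.115],"hand": 0.01},
    {"translation": [0,0,0],"turn": [-0.087,0.015,0.115],"hand": 0.01},
    {"translation": [0,0,0],"turn": [-0.087,0.015,0.115],"hand": 0.01},
    {"translation": [0,0,0],"turn": [-0.087,0.015,0.115],"hand": 0.01},
    {"translation": [0,0,0],"turn": [-0.087,0.015,0.115],"hand": 0.01},
  ],
)

```text
time: 3.75
ee_pos: [0.5848, 0.0196, 0.1931]
eef_rot: [0.771, 0.53, 0.253, 0.248]
ft_force: [-0.1, 0.2, 1.0]
width: 0.01
```

Emit:
apply_moves(
  deltas=[
    {"translation": [0,0,0],"turn": [-0.087,0.015,0.115],"hand": 0.01},
    {"translation": [0,0,0],"turn": [-0.087,0.015,0.115],"hand": 0.01},
    {"translation": [0,0,0],"turn": [-0.087,0.015,0.115],"hand": 0.01},
    {"translation": [0,0,0],"turn": [-0.087,0.015,0.115],"hand": 0.01},
    {"translation": [0,0,0],"turn": [-0.087,0.015,0.115],"hand": 0.01},
  ],
)

```text
time: 4.25
ee_pos: [0.5882, 0.0229, 0.2086]
eef_rot: [0.516, 0.78, 0.17, 0.31]
ft_force: [0.3, -0.3, -0.5]
width: 0.01
```

Emit:
apply_moves(
  deltas=[
    {"translation": [0,0,0],"turn": [-0.087,0.015,0.115],"hand": 0.01},
    {"translation": [0,0,0],"turn": [-0.087,0.015,0.115],"hand": 0.01},
    {"translation": [0,0,0],"turn": [-0.087,0.015,0.115],"hand": 0.01},
    {"translation": [0,0,0],"turn": [-0.087,0.015,0.115],"hand": 0.01},
    {"translation": [0,0,0],"turn": [0,0,0],"hand": 0.01},
  ],
)

```text
time: 4.75
ee_pos: [0.592, 0.0278, 0.2264]
eef_rot: [0.257, 0.903, 0.092, 0.331]
ft_force: [-0.5, 0.5, 0.6]
width: 0.0099
```

```bash
python3 -c "
from k import *
go(0,.005,-.06)"
```

```text
t 4.75 delta [-0.0024 -0.0028 -0.0623] turn [-0.339  0.067  0.367] 0.505 Z [ 0.646 -0.004 -0.764] F [-0.5  0.5  0.6] q [ 0.41 -0.14 -0.56  2.15  0.1   0.41  0.76]
```

Emit:
apply_moves(
  deltas=[
    {"translation": [0,0,-0.01],"turn": [-0.085,0.017,0.092],"hand": 0.01},
    {"translation": [0,0,-0.01],"turn": [-0.085,0.017,0.092],"hand": 0.01},
    {"translation": [0,0,-0.015],"turn": [-0.085,0.017,0.092],"hand": 0.01},
    {"translation": [0,-0.002,-0.015],"turn": [-0.085,0.017,0.092],"hand": 0.01},
    {"translation": [0,0,0],"turn": [0,0,0],"hand": 0.01},
  ],
)

```text
time: 5.25
ee_pos: [0.5948, 0.0296, 0.1874]
eef_rot: [0.036, 0.945, -0.004, 0.324]
ft_force: [0.1, 0.4, 0.7]
width: 0.0101
```

```bash
python3 -c "
from k import *
go(0,.005,-.03);go(0,.005,.03)"
```

```text
t 5.25 delta [ 0.0125 -0.0082 -0.0473] turn [-0.015  0.014  0.003] 0.021 Z [ 0.612 -0.03  -0.791] F [0.1 0.4 0.7] q [ 0.39 -0.05 -0.58  2.16  0.32  0.41  1.03]
t 5.25 delta [ 0.0479 -0.0153 -0.0952] turn [-0.015  0.014  0.003] 0.021 Z [ 0.612 -0.03  -0.791] F [0.1 0.4 0.7] q [ 0.39 -0.05 -0.58  2.16  0.32  0.41  1.03]
```

Emit:
apply_moves(
  deltas=[
    {"translation": [0.006,-0.004,-0.024],"turn": [-0.015,0.014,0],"hand": 0.01},
    {"translation": [0.006,-0.004,-0.024],"turn": [0,0,0],"hand": 0.01},
    {"translation": [0,0,0],"turn": [0,0,0],"hand": 0.01},
  ],
)

```text
time: 5.55
ee_pos: [0.6092, 0.0224, 0.1449]
eef_rot: [0.045, 0.946, -0.006, 0.321]
ft_force: [-0.3, -1.3, -0.4]
width: 0.0102
```

```bash
python3 -c "
from k import *
go(0,.005,-.01);go(0,.005,.03)
from bench import camera
a=camera('scene')[180:300,180:310,::-1];cv2.imwrite('pics/s2.png',cv2.resize(a,(650,600),interpolation=cv2.INTER_CUBIC))
"
```

```text
t 5.55 delta [ 0.0099 -0.0034 -0.0208] turn [-0.016  0.01   0.021] 0.028 Z [ 0.607 -0.04  -0.793] F [-0.3 -1.3 -0.4] q [ 0.39  0.06 -0.59  2.16  0.59  0.35  0.78]
t 5.55 delta [ 0.0335 -0.0081 -0.0527] turn [-0.016  0.01   0.021] 0.028 Z [ 0.607 -0.04  -0.793] F [-0.3 -1.3 -0.4] q [ 0.39  0.06 -0.59  2.16  0.59  0.35  0.78]
```

View pics/s2.png

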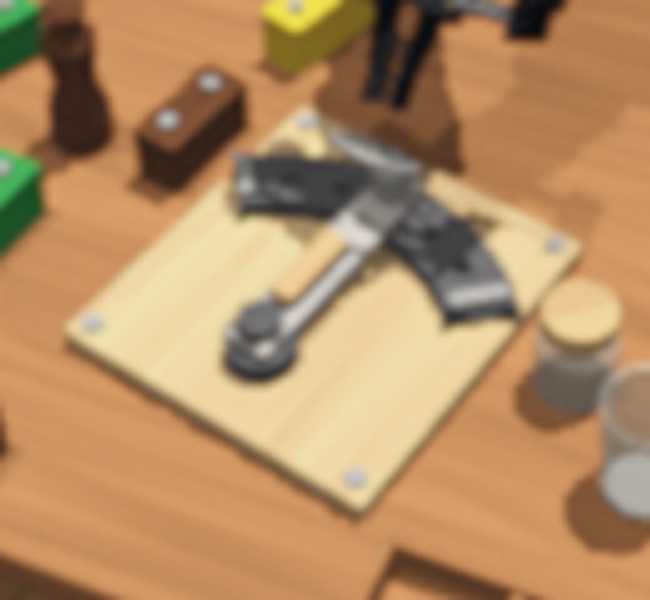

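The scene crop shows the fingertips (~395,100) just short of the ring (~375,150) and in line with it. I'll insert in small steps.

Emit:
apply_moves(
  deltas=[
    {"translation": [0.005,-0.002,-0.01],"turn": [-0.016,0.01,0.021],"hand": 0.01},
    {"translation": [0.005,-0.002,-0.01],"turn": [0,0,0],"hand": 0.01},
    {"translation": [0,0,0],"turn": [0,0,0],"hand": 0.01},
  ],
)

```text
time: 5.9
ee_pos: [0.6221, 0.0196, 0.1338]
eef_rot: [0.037, 0.946, -0.009, 0.322]
ft_force: [-0.5, 0.1, 0.5]
width: 0.0102
```

```bash
python3 -c "
from k import *
go(0,.005,-.01);go(0,.005,.03)"
```

```text
t 5.9 delta [-0.003  -0.0006 -0.0097] turn [-0.007  0.01   0.007] 0.014 Z [ 0.608 -0.04  -0.793] F [-0.5  0.1  0.5] q [ 0.37  0.11 -0.57  2.14  0.68  0.33  0.73]
t 5.9 delta [ 0.0206 -0.0053 -0.0416] turn [-0.007  0.01   0.007] 0.014 Z [ 0.608 -0.04  -0.793] F [-0.5  0.1  0.5] q [ 0.37  0.11 -0.57  2.14  0.68  0.33  0.73]
```

Emit:
apply_moves(
  deltas=[
    {"translation": [-0.002,0,-0.01],"turn": [0,0,0],"hand": 0.01},
    {"translation": [0.004,-0.001,-0.01],"turn": [0,0,0],"hand": 0.01},
    {"translation": [0,0,0],"turn": [0,0,0],"hand": 0.01},
  ],
)

```text
time: 6.2
ee_pos: [0.626, 0.0192, 0.1205]
eef_rot: [0.04, 0.945, -0.007, 0.325]
ft_force: [-0.1, 1.0, 0.6]
width: 0.0102
```

```bash
python3 -c "
from k import *
go(0,.005,.01);go(0,.005,.03)"
```

```text
t 6.2 delta [ 0.0049 -0.0025 -0.0123] turn [-0.011  0.018  0.014] 0.025 Z [ 0.614 -0.04  -0.788] F [-0.1  1.   0.6] q [ 0.33  0.14 -0.54  2.15  0.8   0.31  0.61]
t 6.2 delta [ 0.0168 -0.0048 -0.0283] turn [-0.011  0.018  0.014] 0.025 Z [ 0.614 -0.04  -0.788] F [-0.1  1.   0.6] q [ 0.33  0.14 -0.54  2.15  0.8   0.31  0.61]
```

Emit:
apply_moves(
  deltas=[
    {"translation": [0.003,-0.002,-0.01],"turn": [-0.011,0.018,0.014],"hand": 0.01},
    {"translation": [0.003,-0.001,-0.01],"turn": [0,0,0],"hand": 0.01},
    {"translation": [0.003,-0.001,-0.007],"turn": [0,0,0],"hand": 0.01},
    {"translation": [0,0,0],"turn": [0,0,0],"hand": 0.01},
  ],
)

```text
time: 6.6
ee_pos: [0.6373, 0.0149, 0.0977]
eef_rot: [0.032, 0.947, -0.011, 0.319]
ft_force: [-0.1, 0.7, -0.7]
width: 0.0101
```

```bash
python3 -c "
from k import *
go(0,.005,.03)"
```

```text
t 6.6 delta [ 0.0054 -0.0005 -0.0055] turn [0.    0.003 0.001] 0.004 Z [ 0.603 -0.042 -0.797] F [-0.1  0.7 -0.7] q [ 0.3   0.2  -0.5   2.13  0.91  0.3   0.54]
```

Emit:
apply_moves(
  deltas=[
    {"translation": [0.004,0,-0.006],"turn": [0,0,0],"hand": 0.01},
    {"translation": [0,0,0],"turn": [0,0,0],"hand": 0.01},
  ],
)

```text
time: 6.8
ee_pos: [0.6419, 0.0149, 0.093]
eef_rot: [0.033, 0.947, -0.011, 0.319]
ft_force: [-0.1, -0.1, -0.9]
width: 0.0101
```

```bash
python3 -c "
from k import *
go(0,.005,.03)
from bench import camera
a=camera('scene')[190:270,215:315,::-1];b=camera('wrist')[:,:,::-1]
cv2.imwrite('pics/s3.png',np.hstack([cv2.resize(a,(400,320),interpolation=cv2.INTER_CUBIC),cv2.resize(b[100:340,106:406],(400,320),interpolation=cv2.INTER_CUBIC)]))
"
```

```text
t 6.8 delta [ 0.0008 -0.0005 -0.0008] turn [0.    0.004 0.001] 0.004 Z [ 0.604 -0.042 -0.796] F [-0.1 -0.1 -0.9] q [ 0.28  0.22 -0.48  2.13  0.94  0.29  0.51]
```

View pics/s3.png

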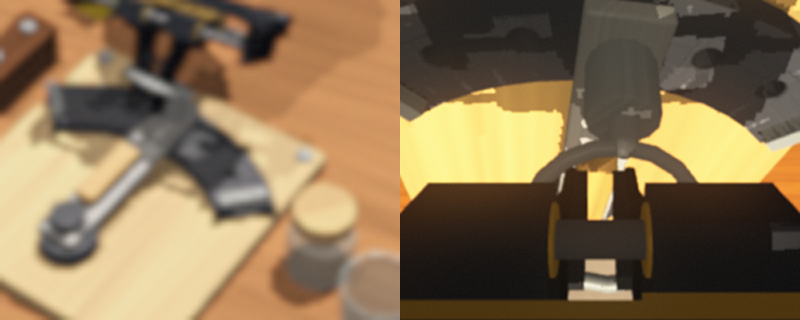

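The wrist view shows the ring's arc around the fingers, with the tips passing through the opening. I'll lift gently and watch the force.

Emit:
apply_moves(
  deltas=[
    {"translation": [0,0,0.004],"turn": [0,0,0],"hand": 0.01},
    {"translation": [0,0,0.004],"turn": [0,0,0],"hand": 0.01},
  ],
)

```text
time: 7.1
ee_pos: [0.6409, 0.0154, 0.1016]
eef_rot: [0.032, 0.947, -0.011, 0.319]
ft_force: [-2.0, 2.0, -3.7]
width: 0.0096
```

Emit:
apply_moves(
  deltas=[
    {"translation": [0,0,0.003],"turn": [0,0,0],"hand": 0.01},
    {"translation": [0,0,0],"turn": [0,0,0],"hand": 0.01},
  ],
)

```text
time: 7.3
ee_pos: [0.6397, 0.0159, 0.1045]
eef_rot: [0.032, 0.948, -0.011, 0.318]
ft_force: [-0.6, 1.8, -4.3]
width: 0.0102
```

Emit:
apply_moves(
  deltas=[
    {"translation": [0,0,0.003],"turn": [0,0,0],"hand": 0.01},
    {"translation": [0,0,0],"turn": [0,0,0],"hand": 0.01},
  ],
)

```text
time: 7.5
ee_pos: [0.639, 0.016, 0.1071]
eef_rot: [0.032, 0.948, -0.011, 0.317]
ft_force: [-0.7, 2.6, -4.4]
width: 0.01
```

Emit:
apply_moves(
  deltas=[
    {"translation": [0,0,0.003],"turn": [0,0,0],"hand": 0.01},
    {"translation": [0,0,0],"turn": [0,0,0],"hand": 0.01},
  ],
)

```text
time: 7.7
ee_pos: [0.6385, 0.0161, 0.1097]
eef_rot: [0.032, 0.948, -0.011, 0.316]
ft_force: [-1.0, 1.9, -5.1]
width: 0.01
```

Emit:
apply_moves(
  deltas=[
    {"translation": [0.001,0,0.003],"turn": [0,0.004,0],"hand": 0.01},
    {"translation": [0.001,0,0.003],"turn": [0,0,0],"hand": 0.01},
  ],
)

```text
time: 7.9
ee_pos: [0.639, 0.0159, 0.1141]
eef_rot: [0.032, 0.949, -0.011, 0.313]
ft_force: [-5.4, 2.1, -7.0]
width: 0.0098
```

Emit:
apply_moves(
  deltas=[
    {"translation": [0.001,0,0.003],"turn": [0,0.004,0],"hand": 0.01},
    {"translation": [0,0,0],"turn": [0,0,0],"hand": 0.01},
  ],
)

```text
time: 8.1
ee_pos: [0.6384, 0.0154, 0.1156]
eef_rot: [0.032, 0.95, -0.012, 0.309]
ft_force: [-3.0, 0.4, -5.9]
width: 0.0099
```

```bash
python3 -c "
from k import *
go(0,.0135,.02,.016)
from bench import camera
a=camera('scene')[190:270,215:315,::-1];b=camera('wrist')[:,:,::-1]
cv2.imwrite('pics/s4.png',np.hstack([cv2.resize(a,(400,320),interpolation=cv2.INTER_CUBIC),cv2.resize(b[100:340,106:406],(400,320),interpolation=cv2.INTER_CUBIC)]))
"
```

```text
t 8.1 delta [ 0.0051 -0.0012  0.0057] turn [ 0.001 -0.017  0.001] 0.017 Z [ 0.587 -0.043 -0.809] F [-3.   0.4 -5.9] q [ 0.36  0.18 -0.57  2.1   0.74  0.35  0.7 ]
```

View pics/s4.png

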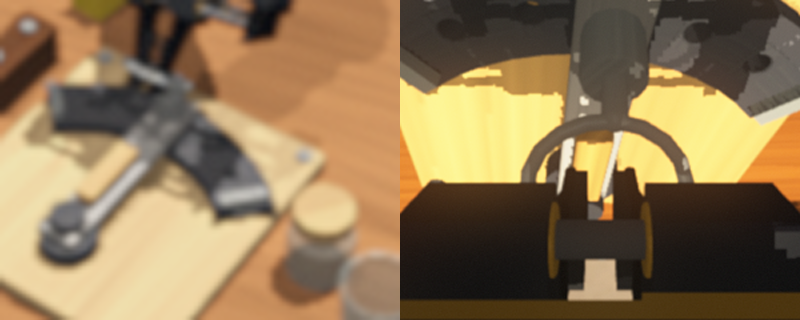

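```bash
python3 -c "
from k import *
c=calibration('wrist');q=R.from_euler('z',J[2])
f=lambda p:(((proj('wrist',q.apply(p)+[J[0],J[1],0],c))-[106,100])*4/3+[400,0]).round().tolist()
print('housing top',f((-.15,0,.075)),f((-.15,.014,.075)),f((-.15,-.014,.075)))
for pin in (0,.004,.008,.012,.016,.02): print(pin,'bottom',f((-.15,0,.0853+pin)),'sides',f((-.13,.03,.102+pin)),f((-.13,-.03,.102+pin)))
"
```

```text
housing top [613.0, 79.0] [649.0, 82.0] [577.0, 75.0]
0 bottom [614.0, 99.0] sides [683.0, 172.0] [527.0, 160.0]
0.004 bottom [614.0, 107.0] sides [684.0, 181.0] [526.0, 170.0]
0.008 bottom [614.0, 116.0] sides [686.0, 190.0] [525.0, 179.0]
0.012 bottom [615.0, 125.0] sides [687.0, 199.0] [524.0, 189.0]
0.016 bottom [615.0, 134.0] sides [688.0, 209.0] [522.0, 199.0]
0.02 bottom [615.0, 143.0] sides [690.0, 219.0] [521.0, 209.0]
```

The ring bottom is at crop (615,120), which puts the pin about 9–10 mm up. I need about 16 mm, so I'll lift a bit more.

Emit:
apply_moves(
  deltas=[
    {"translation": [0.002,0,0.003],"turn": [0,-0.008,0],"hand": 0.01},
    {"translation": [0.002,0,0.003],"turn": [0,-0.008,0],"hand": 0.01},
    {"translation": [0.001,0,0.001],"turn": [0,-0.004,0],"hand": 0.01},
  ],
)

```text
time: 8.5
ee_pos: [0.6392, 0.0143, 0.1181]
eef_rot: [0.033, 0.949, -0.013, 0.315]
ft_force: [-6.8, 1.8, -7.8]
width: 0.01
```

```bash
cat > ring.py <<'E'
from k import *
from bench import camera
import sys
c=calibration('wrist');im=camera('wrist')[:,:,::-1]
q=R.from_euler('z',J[2])
big=cv2.resize(im[100:250,156:356],(800,600),interpolation=cv2.INTER_CUBIC)
fe=float(sys.argv[2])
for pin,col in ((.012,(0,0,255)),(.016,(0,255,0)),(.020,(255,0,0))):
    pts=[]
    for a in np.linspace(-np.pi,np.pi,60):
        w=np.array([-.13,0,.102+pin])+.030*np.sin(a)*np.array([0,1,0])+.026*np.cos(a)*np.array([.766,0,.643])
        w=R.from_euler('z',J[2]-fe).apply(w)+[J[0],J[1],0]
        pts.append((proj('wrist',w,c)-[156,100])*4)
    cv2.polylines(big,[np.int32(pts)],True,col,1)
cv2.imwrite(sys.argv[1],big)
go(fe,.0135,.02,.016)
E
python3 ring.py pics/r1.png 0
```

```text
t 8.55 delta [ 0.0043 -0.0001  0.0034] turn [ 0.003 -0.005  0.004] 0.007 Z [ 0.596 -0.045 -0.802] F [-7.6  1.9 -7.1] q [ 0.36  0.18 -0.56  2.11  0.77  0.34  0.68]
```

View pics/r1.png

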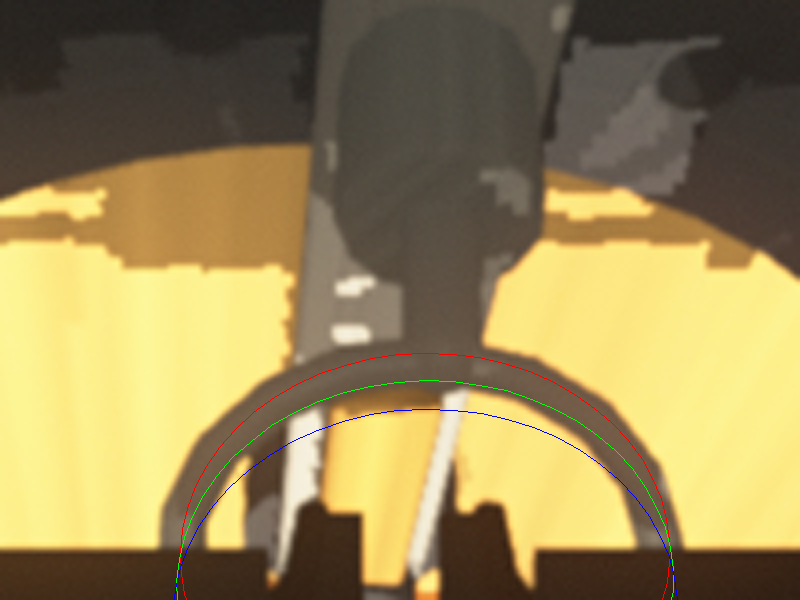

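Against the overlays, the pin is about 13.5 mm up, and Fz of about 7.5 N agrees. I'll lift 2–3 mm more, then start a gentle swing towards -y.

Emit:
apply_moves(
  deltas=[
    {"translation": [0.002,0,0.003],"turn": [0,-0.004,0],"hand": 0.01},
    {"translation": [0.0015,0,0.002],"turn": [0,-0.002,0],"hand": 0.01},
  ],
)

```text
time: 8.75
ee_pos: [0.6393, 0.0135, 0.1194]
eef_rot: [0.034, 0.949, -0.014, 0.314]
ft_force: [-8.4, 1.7, -8.1]
width: 0.0104
```

```bash
cat >> k.py <<'E'
def st():
    s=readout.read_state();p=s["ee_pos"];d=p[:2]-J[:2];r=np.hypot(*d);u=-.8*r+.6*p[2]
    Z=R.from_quat(s["eef_rot"]).as_matrix()[:,2]
    print("t",round(s["time"],2),"tcp",p.round(4),"r",round(r,4),"az",round(float(np.arctan2(-d[1],-d[0])),3),"pin~",round(.0137+(u+.025)/.6,4),"tilt",round(float(np.degrees(np.arccos(-Z[2]))),1),"F",s["ft_force"].round(1),"q",s["joint_positions"].round(2))
E
python3 -c "
from k import *
st()"
```

```text
t 8.75 tcp [0.6393 0.0135 0.1194] r 0.1195 az -0.177 pin~ 0.0155 tilt 36.7 F [-8.4  1.7 -8.1] q [ 0.36  0.18 -0.56  2.1   0.76  0.35  0.69]
```

Emit:
apply_moves(
  deltas=[
    {"translation": [0.0018,-0.003,0.0022],"turn": [0,-0.002,0],"hand": 0.01},
    {"translation": [0.0015,-0.004,0.0018],"turn": [0,-0.002,0],"hand": 0.01},
    {"translation": [0.0015,-0.004,0.0018],"turn": [0,-0.002,0],"hand": 0.01},
  ],
)

```text
time: 9.05
ee_pos: [0.6389, 0.0017, 0.1198]
eef_rot: [0.034, 0.949, -0.015, 0.312]
ft_force: [-7.0, 1.0, -8.0]
width: 0.0098
```

```bash
python3 -c "
from k import *
st()"
```

```text
t 9.05 tcp [0.6389 0.0017 0.1198] r 0.1184 az -0.077 pin~ 0.0173 tilt 36.4 F [-7.  1. -8.] q [ 0.39  0.17 -0.57  2.1   0.72  0.34  0.74]
```

```bash
python3 ring.py pics/r2.png -0.10; python3 - <<'E'
import cv2,numpy as np
from bench import camera
b=cv2.resize(cv2.imread('pics/r2.png'),(400,300))
a=cv2.resize(camera('scene')[195:270,215:315,::-1],(400,300),interpolation=cv2.INTER_CUBIC)
t=cv2.resize(camera('top')[105:195,190:310,::-1],(400,300),interpolation=cv2.INTER_CUBIC)
cv2.imwrite('pics/r2c.png',np.vstack([np.hstack([a,b]),np.hstack([t,t*0])]))
E
```

```text
t 9.1 delta [0.0029 0.0029 0.0016] turn [ 0.007 -0.011  0.008] 0.015 Z [ 0.591 -0.051 -0.805] F [-8.1 -0.1 -7.5] q [ 0.39  0.17 -0.56  2.1   0.72  0.34  0.75]
```

View pics/r2c.png

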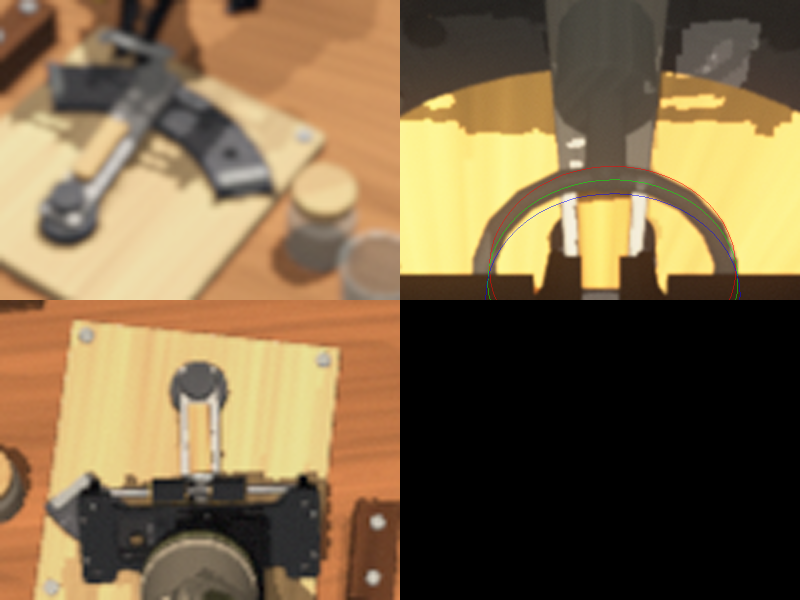

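The fence is swinging the right way, to about -0.12 rad, and the bar is visible in the top view. I'll track its angle numerically by rotational matching in the top camera against the first picture.

```bash
cat > ang.py <<'E'
from k import *
from bench import camera
def patch(im,k,ang,c,r1=.078):
    r=np.arange(.028,r1,.0005);y=np.arange(-.022,.022,.0005)
    rr,yy=np.meshgrid(r,y);w=np.stack([-rr,yy,np.full_like(rr,.05)],-1).reshape(-1,3)
    w=R.from_euler('z',J[2]-ang).apply(w)+[J[0],J[1],0]
    T=np.array(c["extrinsics"]);q=w@T[:3,:3].T+T[:3,3]
    u=((c["fx"]*q[:,0]/q[:,2]+c["cx"])*k).astype(np.float32).reshape(rr.shape);v=((c["fy"]*q[:,1]/q[:,2]+c["cy"])*k).astype(np.float32).reshape(rr.shape)
    return cv2.remap(im,u,v,cv2.INTER_LINEAR).astype(np.float32)
def angle():
    c=calibration("top");ref=patch(cv2.imread("pics/top0.png"),800/512,0,c);im=np.ascontiguousarray(camera("top")[:,:,::-1])
    A=np.arange(-.62,.3,.005);S=[np.corrcoef(ref.ravel(),patch(im,1,a,c).ravel())[0,1] for a in A]
    i=int(np.argmax(S));print("fence",round(float(A[i]),3),"corr",round(float(S[i]),3),"half-max mean",round(float(np.average(A,weights=np.clip(np.array(S)-max(S)+.05,0,None))),3))
if __name__=="__main__": angle();st()
E
python3 ang.py
```

```text
fence -0.135 corr 0.943 half-max mean -0.134
t 9.25 tcp [0.6389 0.0008 0.1198] r 0.1183 az -0.07 pin~ 0.0174 tilt 36.4 F [-7.4 -0.3 -6.8] q [ 0.39  0.17 -0.56  2.1   0.72  0.34  0.74]
```

Emit:
apply_moves(
  deltas=[
    {"translation": [0.001,-0.003,0.0016],"turn": [0,0.003,0],"hand": 0.01},
    {"translation": [0.0012,-0.003,0.0016],"turn": [0,0.003,0],"hand": 0.01},
    {"translation": [0.0012,-0.002,0.0016],"turn": [0,0,0],"hand": 0.01},
  ],
)

```text
time: 9.55
ee_pos: [0.6383, -0.0083, 0.1203]
eef_rot: [0.035, 0.952, -0.017, 0.305]
ft_force: [-7.8, 1.2, -7.5]
width: 0.01
```

```bash
python3 ang.py
```

```text
fence -0.215 corr 0.935 half-max mean -0.214
t 9.6 tcp [ 0.6383 -0.0088  0.1203] r 0.1187 az 0.011 pin~ 0.0174 tilt 35.5 F [-7.7  1.9 -6.9] q [ 0.43  0.18 -0.58  2.09  0.67  0.36  0.82]
```

Emit:
apply_moves(
  deltas=[
    {"translation": [0.001,-0.002,0.0012],"turn": [0,-0.006,0],"hand": 0.01},
    {"translation": [0.0005,-0.0015,0.0005],"turn": [0,-0.006,0],"hand": 0.01},
  ],
)

```text
time: 9.8
ee_pos: [0.6376, -0.0131, 0.1197]
eef_rot: [0.035, 0.951, -0.018, 0.308]
ft_force: [-3.6, 1.1, -7.3]
width: 0.0101
```

```bash
python3 ang.py
```

```text
fence -0.245 corr 0.933 half-max mean -0.247
t 9.85 tcp [ 0.6375 -0.0134  0.1196] r 0.1196 az 0.049 pin~ 0.0155 tilt 36.0 F [-4.   0.4 -7.9] q [ 0.43  0.17 -0.57  2.1   0.68  0.34  0.81]
```

Emit:
apply_moves(
  deltas=[
    {"translation": [0.0005,-0.0002,-0.0015],"turn": [0,0,0],"hand": 0.01},
    {"translation": [0.0005,-0.0002,-0.0015],"turn": [0,0,0],"hand": 0.01},
  ],
)

```text
time: 10.05
ee_pos: [0.6376, -0.0143, 0.1157]
eef_rot: [0.036, 0.951, -0.018, 0.307]
ft_force: [-6.5, 1.6, -6.8]
width: 0.0101
```

```bash
python3 ang.py
```

```text
fence -0.255 corr 0.936 half-max mean -0.255
t 10.1 tcp [ 0.6376 -0.0143  0.1154] r 0.1196 az 0.058 pin~ 0.0114 tilt 35.9 F [-6.6  0.5 -6.8] q [ 0.42  0.18 -0.56  2.1   0.7   0.34  0.79]
```

Emit:
apply_moves(
  deltas=[
    {"translation": [0.0005,0.0002,-0.002],"turn": [0,0,0],"hand": 0.01},
    {"translation": [0.0005,0.0002,-0.002],"turn": [0,0,0],"hand": 0.01},
  ],
)

```text
time: 10.3
ee_pos: [0.6378, -0.0143, 0.1105]
eef_rot: [0.036, 0.951, -0.019, 0.306]
ft_force: [-8.0, -0.0, -5.4]
width: 0.01
```

```bash
python3 ang.py
```

```text
fence -0.255 corr 0.935 half-max mean -0.256
t 10.35 tcp [ 0.6377 -0.0144  0.1101] r 0.1195 az 0.058 pin~ 0.0062 tilt 35.7 F [-6.7  0.9 -5.7] q [ 0.41  0.19 -0.55  2.1   0.72  0.33  0.77]
```

The ring is still loaded with the pin at about 6 mm, so the pin is inside the hole. I'll keep lowering.

Emit:
apply_moves(
  deltas=[
    {"translation": [0,0.0002,-0.003],"turn": [0,0,0],"hand": 0.01},
    {"translation": [0,0.0002,-0.003],"turn": [0,0,0],"hand": 0.01},
    {"translation": [0,0.0002,-0.003],"turn": [0,0,0],"hand": 0.01},
    {"translation": [0,0,-0.003],"turn": [0,0,0],"hand": 0.01},
  ],
)

```text
time: 10.75
ee_pos: [0.6411, -0.0148, 0.1016]
eef_rot: [0.036, 0.95, -0.02, 0.31]
ft_force: [-3.4, -1.4, 0.9]
width: 0.0102
```

```bash
python3 ang.py; python3 -c "
from k import *
go(-.26,.005,.03)"
```

```text
fence -0.255 corr 0.934 half-max mean -0.254
t 10.8 tcp [ 0.641  -0.0148  0.1012] r 0.1162 az 0.063 pin~ 0.0016 tilt 36.2 F [-1.2 -2.2  0.5] q [ 0.37  0.21 -0.52  2.11  0.8   0.31  0.69]
t 10.8 delta [-0.0002  0.0012 -0.009 ] turn [ 0.013 -0.016  0.013] 0.025 Z [ 0.587 -0.059 -0.807] F [-1.2 -2.2  0.5] q [ 0.37  0.21 -0.52  2.11  0.8   0.31  0.69]
```

The vertical load is gone. I'll drop a bit more to free the fingers, centre them, then withdraw along the finger axis.

Emit:
apply_moves(
  deltas=[
    {"translation": [-0.001,0.0006,-0.004],"turn": [0,0,0],"hand": 0.01},
    {"translation": [-0.001,0.0006,-0.004],"turn": [0,0,0],"hand": 0.01},
  ],
)

```text
time: 11.0
ee_pos: [0.6408, -0.0132, 0.0947]
eef_rot: [0.036, 0.949, -0.019, 0.312]
ft_force: [0.7, -0.1, -0.1]
width: 0.0097
```

```bash
python3 -c "
from k import *
go(-.26,.002,.03)"
```

```text
t 11.0 delta [-0.0024 -0.0005 -0.0043] turn [ 0.013 -0.012  0.013] 0.022 Z [ 0.59  -0.059 -0.805] F [ 0.7 -0.1 -0.1] q [ 0.35  0.22 -0.5   2.12  0.85  0.3   0.64]
```

Emit:
apply_moves(
  deltas=[
    {"translation": [-0.006,0.0003,0.004],"turn": [0,0,0],"hand": 0.01},
    {"translation": [-0.005,0.0003,0.0065],"turn": [0,0,0],"hand": 0.01},
    {"translation": [-0.005,0.0003,0.0065],"turn": [0,0,0],"hand": 0.01},
  ],
)

```text
time: 11.3
ee_pos: [0.6238, -0.0107, 0.1114]
eef_rot: [0.035, 0.95, -0.018, 0.311]
ft_force: [0.4, 0.6, 0.7]
width: 0.0098
```

```bash
python3 -c "
from k import *
go(-.26,.002,.0);go(-.26,.002,-.06)"
```

```text
t 11.3 delta [-0.0034 -0.0041  0.003 ] turn [ 0.012 -0.013  0.01 ] 0.02 Z [ 0.59  -0.056 -0.806] F [0.4 0.6 0.7] q [ 0.4   0.15 -0.55  2.14  0.73  0.31  0.75]
t 11.3 delta [-0.0395 -0.0064  0.0509] turn [ 0.012 -0.013  0.01 ] 0.02 Z [ 0.59  -0.056 -0.806] F [0.4 0.6 0.7] q [ 0.4   0.15 -0.55  2.14  0.73  0.31  0.75]
```

Emit:
apply_moves(
  deltas=[
    {"translation": [-0.006,-0.003,0.008],"turn": [0,0,0],"hand": 0.01},
    {"translation": [-0.008,-0.002,0.01],"turn": [0,0,0],"hand": 0.01},
    {"translation": [-0.012,0,0.016],"turn": [0,0,0],"hand": 0.01},
    {"translation": [-0.015,0,0.02],"turn": [0,0,0],"hand": 0.01},
    {"translation": [-0.01,0,0.02],"turn": [0,0,0],"hand": 0.01},
  ],
)

```text
time: 11.8
ee_pos: [0.5695, -0.0134, 0.1872]
eef_rot: [0.033, 0.95, -0.017, 0.311]
ft_force: [0.1, 0.2, 0.2]
width: 0.0099
```

Emit:
apply_moves(
  deltas=[
    {"translation": [-0.015,0,0.03],"turn": [0,0,0],"hand": 0.01},
    {"translation": [-0.02,0,0.03],"turn": [0,0,0],"hand": 0.01},
    {"translation": [-0.02,0,0.03],"turn": [0,0,0],"hand": 0.01},
    {"translation": [-0.01,0,0.02],"turn": [0,0,0],"hand": 0.01},
    {"translation": [0,0,0],"turn": [0,0,0],"hand": 0.01},
  ],
)

```text
time: 12.3
ee_pos: [0.5007, -0.0101, 0.307]
eef_rot: [0.03, 0.948, -0.016, 0.316]
ft_force: [0.4, 0.2, -0.1]
width: 0.0099
```

```bash
python3 ang.py; python3 - <<'E'
from k import *
from bench import camera
c=calibration('wrist');w=np.ascontiguousarray(camera('wrist')[:,:,::-1])
for pin,col in ((0,(0,255,0)),(.012,(0,0,255))):
    pts=[]
    for a in np.linspace(-np.pi,np.pi,60):
        p=np.array([-.13+.026*np.cos(a)*.766,.03*np.sin(a),.102+pin+.026*np.cos(a)*.643])
        pts.append(proj('wrist',R.from_euler('z',J[2]+.26).apply(p)+[J[0],J[1],0],c))
    pts=np.array(pts);m=pts.mean(0)
    if pin==0: m0=np.clip(m,[60,45],[452,339]).astype(int);b=cv2.resize(w[m0[1]-45:m0[1]+45,m0[0]-60:m0[0]+60],(400,300),interpolation=cv2.INTER_CUBIC)
    cv2.polylines(b,[np.int32((pts-m0+[60,45])*400/120)],True,col,1)
t=cv2.resize(camera('top')[95:200,165:305,::-1],(400,300),interpolation=cv2.INTER_CUBIC)
s=cv2.resize(camera('scene')[170:305,180:360,::-1],(400,300),interpolation=cv2.INTER_CUBIC)
cv2.imwrite('pics/fin.png',np.vstack([np.hstack([s,b]),np.hstack([t,cv2.resize(w,(400,300))])]))
E
```

```text
fence -0.255 corr 0.934 half-max mean -0.254
t 12.35 tcp [ 0.5008 -0.0101  0.3053] r 0.2562 az 0.01 pin~ 0.0191 tilt 36.8 F [1.1 0.3 0.1] q [ 0.44 -0.44 -0.45  2.16 -0.18  0.74  1.57]
```

View pics/fin.png

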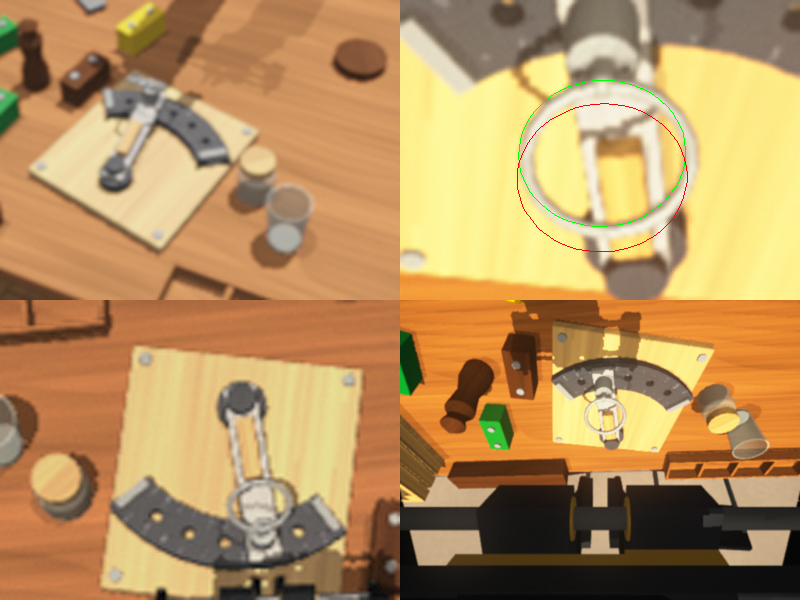

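The fence sits exactly one hole over, with three free holes on the left and one on the right in the top view. Nothing else has moved. I'll take one enlarged crop to check the pin height against local references (holes and housing).

```bash
python3 - <<'E'
from k import *
from bench import camera
c=calibration('wrist');w=np.ascontiguousarray(camera('wrist')[:,:,::-1])
W=lambda p,f:proj('wrist',R.from_euler('z',J[2]-f).apply(p)+[J[0],J[1],0],c)
m=W(np.array([-.14,0,.08]),-.26);o=np.clip(m-[65,49],0,[382,286]).astype(int);k=6
b=cv2.resize(w[o[1]:o[1]+98,o[0]:o[0]+130],None,fx=k,fy=k,interpolation=cv2.INTER_CUBIC)
A=np.linspace(-np.pi,np.pi,60)
def poly(P,col):cv2.polylines(b,[np.int32((np.array(P)-o+.5)*k)],True,col,1)
for pin,col in ((0,(0,255,0)),(.006,(255,0,0))):
    poly([W(np.array([-.13+.026*np.cos(a)*.766,.03*np.sin(a),.102+pin+.026*np.cos(a)*.643]),-.26) for a in A],col)
poly([W(np.array([-.15+.014*np.cos(a),.014*np.sin(a),.075]),-.26) for a in A],(255,0,255))
for h in (-.52,0,.26): poly([W(np.array([-.15+.005*np.cos(a),.005*np.sin(a),.034]),h) for a in A],(0,0,255))
cv2.imwrite('pics/fin2.png',b)
E
```

```text
(no output)
```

View pics/fin2.png

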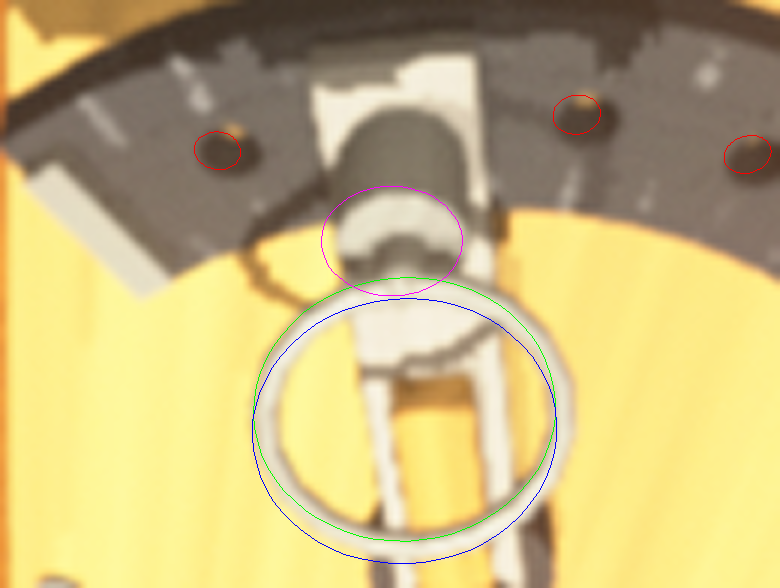

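The holes, housing and ring all carry the same small camera offset of about 10 px right and 3–6 px down. Allowing for that, the ring lies on the pin-home outline to about 1 mm, so the pin is home.

```bash
python3 -c "
from bench import order,readout
print(readout.read_state()['time'],order.close_job())"
```

```text
the job is handed in; nothing more can be done
12.55 None
```

I set the fence one hole closer to the dark wooden stop block, which stands on the jig's -y side, and handed the job in at 12.55 s. I hooked the ring with the fingertips, lifted the pin about 16–17 mm and swung the fence gently. Then I lowered the pin into the hole, withdrew the fingers and backed the arm well clear.

**Fence:** the last top-camera match gave -0.255 rad, against -0.26 for the hole, which is within the play. The top view shows three free holes on one side of the fence and one on the other. The match never read past -0.26 rad.

**Pin:** the upward load fell to zero as I lowered it. The ring in the last wrist view lies within about 1–1.5 mm of the pin-home outline, once I allow for a small camera offset that the holes and housing share. That is as finely as I could check it.

**Everything else:** the other objects visible in the last pictures looked unmoved. The largest force I read at the wrist was about 12 N.

**Trouble along the way:** on the first approach, joints 3 and 7 came close to their range limits (-1.44 of -1.47 rad and -2.56 of -2.6 rad). I turned the gripper half a turn before reaching for the ring, which fixed it.

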